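Let the large clay ball out of the twin-lane dispenser

ROBOT

A 6-joint arm with a two-finger parallel gripper is mounted at the origin on the work surface. World frame = base frame: x ahead of the robot, y to its left, z up, the work surface at z = 0. Lengths are in m, angles in rad, forces in N, time in s.
With the tool pointing down it reaches from about 0.35 to 0.725 m from the base axis. Payload 4.3 kg.
Tool frame: the origin (TCP) lies at the very end of the fingers, on their centre line; the grasp point (between the pads) lies 19 mm behind it; z points along the fingers, y is the line along which they close (so a half turn about z gives the same grasp; the last joint's range is limited). The gripper opens to 85 mm and grips with 20 to 120 N. Pads are 22 mm wide; open, the fingers measure 114 mm over their backs; the gripper's body (76 mm by 85 mm) begins 54 mm behind the grasp point. The pads swing forward as they close: fully open they stand 13 mm farther back than shut.
Start: joints at [1.14, 0.377, 0.081, 1.274, 0, 1.46], TCP at [0.181, 0.546, 0.198] pointing down, gripper open.
Joint ranges: [-2.72, 2.72], [-0.84, 1.66], [-1.02, 1.22], [-1.77, 2.12], [-1.37, 1.28], [-3.14, 3.14]. Speed limits (rad/s): [2.57, 2.57, 3.14, 3.14, 3.14, 3.14].

INTERFACE

Orientations are given as a unit quaternion [x, y, z, w].
In Python, from bench import manip gives the robot as it stands.
- The arm moves only by the tool send_rows, never from a script. Its argument "plan" is a list of rows, each a list of 7 numbers: the turn, a rotation vector about the world's x, y, z each as a share of 180 degrees, from -1 to 1, then the shift along the world's x, y, z each as a share of 0.025 m, from -1 to 1, then the gripper's target within -1 to 1 (fully open at 1, half-way at 0, shut at -1). A call has 1 to 20 rows; each row shifts and turns the commanded pose from where the row before left it; what a row does not reach is not made up. A row lasts 1/12 s, in which the tool goes at most 41.7 mm and 7.16 degrees, less where a joint would pass 70% of its speed; a pose out of reach is approached as far as the arm can. A call with a number of a shift or a turn outside -1 to 1 is refused whole. A call with a gripper value outside its range is refused whole. The fingers move at their own pace and stop on an object; "force" is the grip in N (left out, the last holds). Time passes only in rows, so rows that do not move let the fingers close. It gives the time, the measured TCP pose, the force, the opening and the grip force at its end, in the units of the state.
- manip.sense(): the state, without advancing time (a new reading comes with each control period).
- manip.get_image(name): name is "side" or "top" or "wrist"; returns the picture (384x512x3 uint8, blue, green, red); there is no depth.
- manip.calibration(name): a dict with "intrinsics" (3x3 intrinsics, pixels), "rvec" (rotation vector, rad) and "tvec" (3), from world to camera coordinates, as OpenCV has them; the wrist camera has in their place "tool_from_camera" (4x4, takes a point from camera to tool coordinates, whose origin is the TCP and whose axes are the flange's). Camera axes: x right, y down, z forward; pixel columns grow to the right and rows downward; lengths in m; the calibration is good to about 2 mm. A picture is of the moment at which its call begins: read the wrist's pose just before it. calibration takes no time and is no camera call.
- manip.job_done(): hands the job in; it is judged then, once.
Trained networks look in the newest picture that a camera, given by its name, has taken for a name from the list of things; names that differ only in an ending like _2 or _b are one class to them, and where a whole thing is asked for, a point or a joint stands for the part that bears it (a point fixed in the world has none). Each returns a list of dicts, best first, with "confidence" (0 to 1); they miss things now and then, are a little off and sometimes report something else, mostly with a low value. They report only what shows in the picture. A call takes as long as a camera call.
- manip.boxes_of(camera, target): "position" ([x, y, z] in m, in the coordinates of the camera as it stood for that picture, good to about 4 mm: the middle of the surface that is visible of it).
- manip.silhouettes(camera, target): "mask" (384x512 bool, what is visible of it).
- manip.pinpoint(camera, target): "position" ([x, y, z] in m, in the coordinates of the camera as it stood for that picture, good to about 4 mm: a listed point, or the origin of a listed thing).
The state is a dict: "clock": time; "joint_pos": joint angles; "joint_velocities": joint speeds; "joint_torque": joint torques, N m; "position": TCP position; "tcp_rot": TCP orientation; "force": force on the tool from outside, world axes, zero at the start; "moment": the same for the moment, N m; "opening": finger opening in m; "gripper_force": force on a finger pad.
Only numpy, scipy, OpenCV 4.12 (cv2) and the standard library are available. Lean on these libraries where they do the work, as an engineer would, in place of code of your own. Each camera call takes 0.05 s, during which the arm holds its last target. There are 200 camera calls.

TASK

Let the large clay ball out of the dispenser: press down the paddle of the rocker over its lane with the fingertips, so that the gate at the other end lifts and the ball rolls into the catch tray, then let the paddle come up so that the gate is shut again. Keep the small ball waiting in its lane, do not touch either ball or the gates, and leave the beakers, plants, jug and tools where they stand.

Things in the scene. Friction and masses are not known exactly. Their poses are not given: they have to be found in the camera images.
- dispenser: fixed plywood ball dispenser: two lanes (46 mm wide, centre lines y = +40 and -40 mm, x -122 to +45 mm) slope down to its -x into a shared catch tray. Origin on the table under the rocker pin, z up; +x (paddle end) points roughly to the robot's left, +y side towards the robot. Wooden posts 128 mm high at x 0, y 0 and +-76 mm.
- tray (a point): middle of the floor of the steel catch tray fixed to the dispenser's front, at x = -206 mm in its frame; 158 mm (x) by 170 mm (y), floor 4 mm thick, outer walls 36 mm high
- rocker_near (a joint): rocking lever over the near lane (nearer to the robot, y = 40 mm in the dispenser's frame): 205 mm aluminium bar along the dispenser's x on a pin at x 0, height 115 mm. 0 rad: level, gate shut; grows as the paddle sinks, stop at 0.45. The large ball is free to roll out by 0.3 rad. A spring shuts it when let go; pressing takes about 2 to 4 N at the paddle.
- paddle_near (a point): black rubber paddle on the press end of the near rocker, 40 x 40 mm, 14 mm thick; this point is the centre of its top face, 133 mm above the table at rest. It lies at x = +100 mm, y = 40 mm in the dispenser's frame and sinks about 43 mm, nearly straight down, when the rocker reaches its stop.
- gate_near (a point): aluminium gate plate fixed to the other end of the near rocker, 42 mm wide, 4 mm thick, 86 mm tall, at dispenser x = -102 mm; this point is the middle of its lower edge, 8 mm above the lane floor when shut.
- rocker_far (a joint): rocking lever over the far lane (farther from the robot, y = -40 mm in the dispenser's frame): 205 mm aluminium bar along the dispenser's x on a pin at x 0, height 115 mm. 0 rad: level, gate shut; grows as the paddle sinks, stop at 0.45. The large ball is free to roll out by 0.3 rad. A spring shuts it when let go; pressing takes about 2 to 4 N at the paddle.
- paddle_far (a point): black rubber paddle on the press end of the far rocker, 40 x 40 mm, 14 mm thick; this point is the centre of its top face, 133 mm above the table at rest. It lies at x = +100 mm, y = -40 mm in the dispenser's frame and sinks about 43 mm, nearly straight down, when the rocker reaches its stop.
- gate_far (a point): aluminium gate plate fixed to the other end of the far rocker, 42 mm wide, 4 mm thick, 86 mm tall, at dispenser x = -102 mm; this point is the middle of its lower edge, 8 mm above the lane floor when shut.
- ball_large_center (a point): centre of the large terracotta ball, 40 mm across, about 55 g; waits behind the shut gate of one lane, near or far (it changes)
- ball_small_center (a point): centre of the small terracotta ball, 28 mm across; waits behind the gate of the other lane
- ball_large: the large ball itself (its frame turns as it rolls; use the centre)
- ball_small: the small ball itself (its frame turns as it rolls; use the centre)
- beaker_a: glass beaker, 66 mm across, 85 mm tall, open on top, at the far side of the dispenser; its origin is at its underside. A bystander: leave it alone.
- beaker_b: small glass beaker, 56 mm across, 70 mm tall, at the far side of the catch tray; its origin is at its underside. A bystander: leave it alone.
- plant_a: seedling in a square black plastic pot (74 mm wide, 74 mm tall, leaves to about 200 mm), right of the dispenser; its origin is at its underside. A bystander: leave it alone.
- plant_b: seedling in a square black plastic pot (74 mm wide, 74 mm tall, leaves to about 180 mm), left of the dispenser; its origin is at its underside. A bystander: leave it alone.
- jug: white ceramic jug, 100 mm across at the foot, 200 mm tall, to the right; its origin is at its underside. A bystander: leave it alone.
- spoon: metal spoon with a wooden handle, about 190 mm long, lying on the table, to the left; its origin is at its underside. A bystander: leave it alone.
- fork: small garden fork with a wooden handle, 200 mm long, lying on the table between the robot and the dispenser; origin 100 mm from either end; its origin is at its underside. A bystander: leave it alone.

How it is judged:
By the outcome, as a careful person would: the job done as asked, in the order asked, and still so for the second after the job is handed in, with the robot touching nothing.
It also fails if it takes over 29 s, if anything falls off the work surface, if the arm or the gripper's body presses on something with over 40 N, if the wrist force passes 120 N, or if a joint passes its speed limit or range.

## Working session

There is one attempt and no reset: what is moved stays moved. The work goes in short steps, Python scripts to look and compute and a tool call to move; the robot and the scene stay as the last step left them, time stands still between calls to the robot, and variables do not carry over. Pictures are saved under pics/ and viewed, at most 13 in all, crops included, and the job is handed in when it is done.

Besides the shell and the picture viewer there is one more tool, called after "Emit:" by a JSON object that holds its "fn" and its "kwargs", one argument or row to a line. send_rows: Moves the arm, as the interface text tells. Shift numbers are shares of 0.025 m and turn numbers shares of 180 degrees, none past 1 either way. Its arguments: {"type":"object","properties":{"plan":{"type":"array","items":{"type":"array","items":{"type":"number"}}},"force":{"type":"number"}},"required":["plan"]}

```bash
mkdir -p pics; cat > h.py <<'E'
from bench import manip
import cv2, numpy as np
def w(cam,p):
    c=manip.calibration(cam); R=cv2.Rodrigues(np.array(c['rvec'],float))[0]
    return R.T@(np.array(p)-np.array(c['tvec']).ravel())
E
python3 - <<'E'
from h import *
for c in ('top','side'):
    cv2.imwrite(f'pics/{c}1.png',manip.get_image(c))
    for t in ('paddle_near','paddle_far','tray','ball_large_center','ball_small_center','dispenser','gate_near','gate_far'):
        for d in manip.pinpoint(c,t)[:2]: print(c,t,round(d['confidence'],2),w(c,d['position']).round(3))
s=manip.sense();print(s['clock'],s['position'],s['tcp_rot'],s['opening'],s['force'])
E
```

```text
top paddle_near 0.6 [0.504 0.154 0.138]
top paddle_near 0.23 [ 0.44   0.371 -0.003]
top paddle_far 0.87 [0.583 0.142 0.13 ]
top paddle_far 0.46 [0.575 0.386 0.002]
top tray 0.8 [ 0.506 -0.156  0.002]
top ball_large_center 0.69 [0.403 0.127 0.001]
top ball_large_center 0.47 [ 0.48  -0.026  0.05 ]
top ball_small_center 0.61 [ 0.559 -0.041  0.04 ]
top ball_small_center 0.25 [ 0.504 -0.154  0.003]
top dispenser 0.6 [0.532 0.049 0.002]
top gate_near 0.22 [0.507 0.153 0.136]
top gate_far 0.93 [ 0.559 -0.057  0.03 ]
top gate_far 0.37 [ 0.481 -0.027  0.047]
side paddle_near 0.69 [0.503 0.154 0.136]
side paddle_far 0.93 [0.58  0.146 0.133]
side tray 0.9 [ 0.498 -0.157  0.006]
side ball_large_center 0.64 [ 0.529  0.046 -0.004]
side ball_large_center 0.44 [0.503 0.156 0.134]
side ball_small_center 0.51 [ 0.633 -0.173  0.007]
side dispenser 0.82 [ 0.532  0.046 -0.001]
side dispenser 0.7 [ 0.553 -0.062  0.033]
side gate_near 0.57 [ 0.475 -0.049  0.033]
side gate_far 0.83 [ 0.556 -0.059  0.037]
side gate_far 0.71 [ 0.567  0.389 -0.   ]
0.9 [0.18131971 0.54573104 0.19775574] [1.59703825e-01 9.87164971e-01 8.51622573e-05 2.24211712e-05] 0.08552074071952565 [-0.39297257  0.1761447   0.33131608]
```

View pics/top1.png

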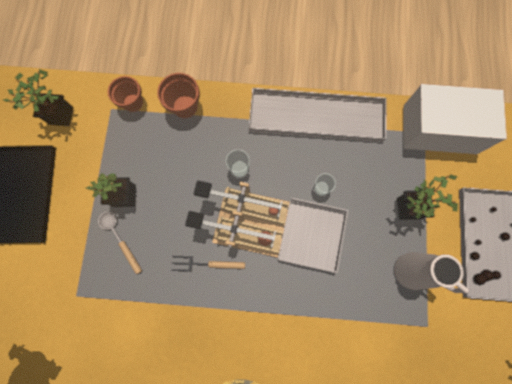

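View pics/side1.png

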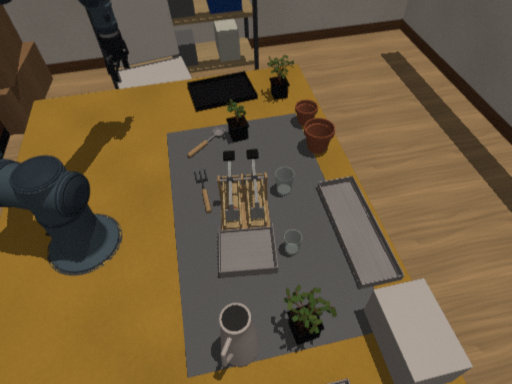

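The top view shows the paddles at about (195,220) near and (204,188) far, and the balls at about (265,238) and (273,210). I need a zoom to see which ball is larger.

```bash
python3 - <<'E'
from h import *
a=cv2.imread('pics/top1.png')[170:270,180:300]; b=cv2.imread('pics/side1.png')[140:240,190:310]
z=lambda i:cv2.resize(i,(400,400),interpolation=cv2.INTER_CUBIC)
cv2.imwrite('pics/z.png',np.hstack([z(a),z(b)]))
for c in('top','side'):
  manip.get_image(c)
  for t in('ball_large','ball_small'):
    for d in manip.silhouettes(c,t)[:3]:
        m=d['mask']; ys,xs=np.nonzero(m); print(c,t,round(d['confidence'],2),m.sum(),xs.mean().round(),ys.mean().round())
K=manip.calibration('top');
for nm,c in(('top','top'),('side','side')):
  im=cv2.imread(f'pics/{nm}1.png'); h=cv2.cvtColor(im,cv2.COLOR_BGR2HSV)
E
```

```text
top ball_large 0.42 105 264.0 240.0
top ball_small 0.72 521 118.0 239.0
top ball_small 0.7 716 229.0 195.0
top ball_small 0.53 60 272.0 211.0
```

View pics/z.png

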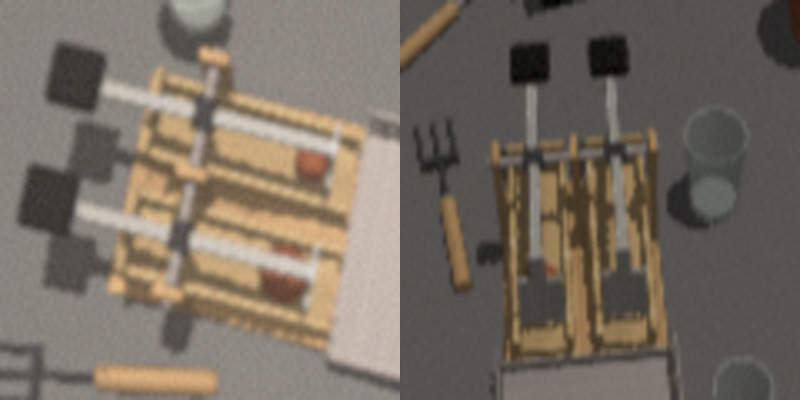

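The left half of the crop is the top view. The near ball, at about (285,280), is wider and shows on both sides of its bar. The far ball at (312,162) is smaller, so the large ball is in the near lane. I'll close the fingers and move above paddle_near at (0.503, 0.154).

Emit:
{"fn": "send_rows", "kwargs": {
  "plan": [
    [0, 0, 0, 0.8, -0.98, 0, -1],
    [0, 0, 0, 0.8, -0.98, 0, -1],
    [0, 0, 0, 0.8, -0.98, 0, -1],
    [0, 0, 0, 0.8, -0.98, 0, -1],
    [0, 0, 0, 0.8, -0.98, 0, -1],
    [0, 0, 0, 0.8, -0.98, 0, -1],
    [0, 0, 0, 0.8, -0.98, 0, -1],
    [0, 0, 0, 0.8, -0.98, 0, -1],
    [0, 0, 0, 0.8, -0.98, 0, -1],
    [0, 0, 0, 0.8, -0.98, 0, -1],
    [0, 0, 0, 0.8, -0.98, 0, -1],
    [0, 0, 0, 0.8, -0.98, 0, -1],
    [0, 0, 0, 0.8, -0.98, 0, -1],
    [0, 0, 0, 0.8, -0.98, 0, -1],
    [0, 0, 0, 0.8, -0.98, 0, -1],
    [0, 0, 0, 0.8, -0.98, 0, -1],
    [0, 0, 0, 0, 0, 0, -1],
    [0, 0, 0, 0, 0, 0, -1]
  ],
  "force": 30
}}

```text
clock: 2.7
position: [0.5021, 0.1526, 0.1976]
tcp_rot: [0.161, 0.987, 0.0, -0.0]
force: [-1.3, 0.6, -1.6]
opening: 0.0001
gripper_force: 0.0
```

Emit:
{"fn": "send_rows", "kwargs": {
  "plan": [
    [0, 0, 0, 0, 0, -0.8, -1],
    [0, 0, 0, 0, 0, -0.8, -1],
    [0, 0, 0, 0, 0, -0.3, -1],
    [0, 0, 0, 0, 0, 0, -1]
  ]
}}

```text
clock: 3.03
position: [0.4987, 0.1543, 0.1483]
tcp_rot: [0.159, 0.987, -0.001, -0.002]
force: [0.3, -0.5, -0.3]
opening: -0.0002
gripper_force: 0.0
```

```bash
python3 - <<'E'
from h import *
s=manip.sense(); a=manip.get_image('wrist'); b=manip.get_image('side')[120:220,180:300]
z=lambda i:cv2.resize(i,(400,300),interpolation=cv2.INTER_CUBIC)
cv2.imwrite('pics/hover.png',np.hstack([z(a),z(b)]))
print(s['clock'],s['position'],s['force'])
E
```

```text
3.0333 [0.4986637  0.15426177 0.14829195] [ 0.28150924 -0.46004486 -0.28148359]
```

View pics/hover.png

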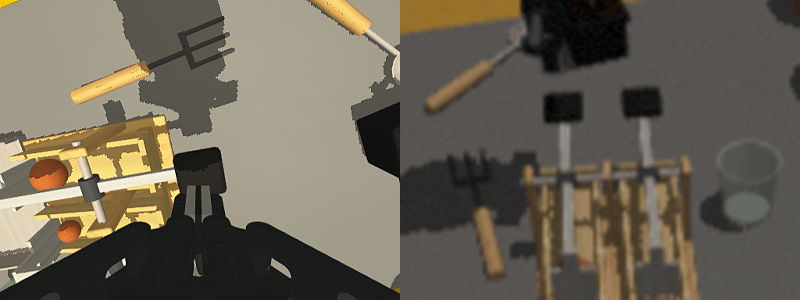

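The wrist view shows the fingertips over the near paddle at about (200,185), with the large ball in the near lane at (48,175). The gripper doesn't show where I expected it in the side crop, so I'll look at the full side picture.

```bash
python3 - <<'E'
from h import *
b=manip.get_image('side')
c=manip.calibration('side')
for p in([.503,.154,.133],manip.sense()['position']):
  print(cv2.projectPoints(np.array([p],float),np.array(c['rvec'],float),np.array(c['tvec'],float),np.array(c['intrinsics'],float),None)[0].ravel())
cv2.imwrite('pics/side2.png',b)
E
```

```text
[228.4258521  153.87684734]
[227.47214777 149.95881639]
```

View pics/side2.png

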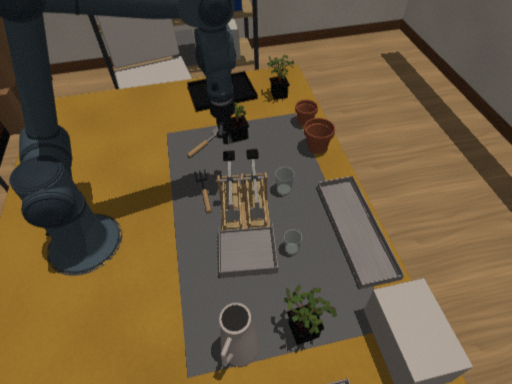

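The side view shows the gripper coming down with its tip near (225,145), just above the near paddle at (229,156). I'll compare the TCP and the paddle numerically in the wrist picture.

```bash
python3 - <<'E'
from h import *
from scipy.spatial.transform import Rotation as R
s=manip.sense(); manip.get_image('wrist'); c=manip.calibration('wrist'); T=np.array(c['tool_from_camera'])
Rt=R.from_quat(s['tcp_rot']).as_matrix()
for t in('paddle_near','paddle_far','ball_large_center'):
  for d in manip.pinpoint('wrist',t)[:2]:
    p=T[:3,:3]@np.array(d['position'])+T[:3,3]; print(t,round(d['confidence'],2),(Rt@p+s['position']).round(3))
print(s['position'],s['force'],s['clock'])
E
```

```text
paddle_near 0.89 [0.504 0.153 0.127]
paddle_near 0.61 [ 0.476 -0.026  0.049]
paddle_far 0.45 [ 0.57   0.387 -0.001]
ball_large_center 0.63 [ 0.474 -0.028  0.048]
[0.50143374 0.15437156 0.15119121] [0.13897192 0.52057532 0.43618848] 3.1833
```

Agreed to within 2 mm. I'll press about 51 mm down, to z≈0.097, and hold.

Emit:
{"fn": "send_rows", "kwargs": {
  "plan": [
    [0, 0, 0, 0.1, 0, -0.4, -1],
    [0, 0, 0, 0, 0, -0.4, -1],
    [0, 0, 0, 0, 0, -0.4, -1],
    [0, 0, 0, 0, 0, -0.4, -1],
    [0, 0, 0, 0, 0, -0.4, -1],
    [0, 0, 0, 0, 0, -0.1, -1],
    [0, 0, 0, 0, 0, 0, -1],
    [0, 0, 0, 0, 0, 0, -1],
    [0, 0, 0, 0, 0, 0, -1],
    [0, 0, 0, 0, 0, 0, -1],
    [0, 0, 0, 0, 0, 0, -1],
    [0, 0, 0, 0, 0, 0, -1],
    [0, 0, 0, 0, 0, 0, -1],
    [0, 0, 0, 0, 0, 0, -1]
  ]
}}

```text
clock: 4.55
position: [0.504, 0.1537, 0.098]
tcp_rot: [0.16, 0.987, 0.0, 0.0]
force: [-1.1, -1.0, 2.7]
opening: -0.0003
gripper_force: 1.2
```

```bash
python3 - <<'E'
from h import *
a=manip.get_image('top')[165:275,180:360]; b=manip.get_image('side')[130:280,190:310]
cv2.imwrite('pics/press.png',np.hstack([cv2.resize(i,(400,400),interpolation=cv2.INTER_CUBIC) for i in(a,b)]))
s=manip.sense();print(s['clock'],s['position'],s['force'])
E
```

```text
4.65 [0.50402676 0.15366707 0.09791856] [-0.42235991 -1.12056938  2.63566122]
```

View pics/press.png

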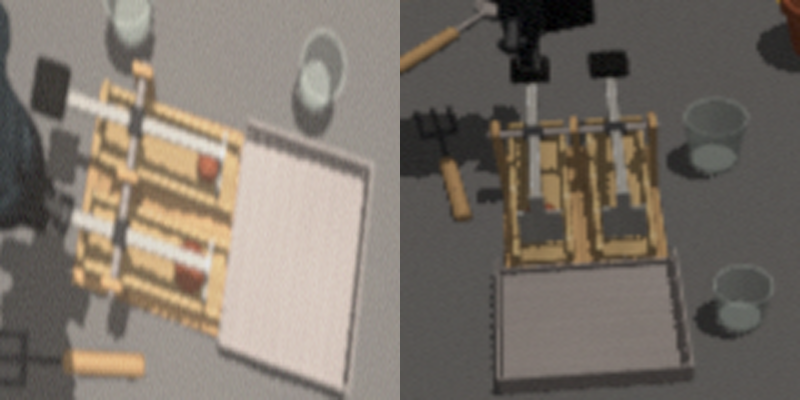

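The ball is still in the near lane at about (190,268) in the left panel. The near paddle and gate have hardly moved, if at all, so I'll check from close up.

```bash
python3 - <<'E'
from h import *
from scipy.spatial.transform import Rotation as R
s=manip.sense(); a=manip.get_image('wrist'); c=manip.calibration('wrist'); T=np.array(c['tool_from_camera'])
Rt=R.from_quat(s['tcp_rot']).as_matrix()
for t in('paddle_near','paddle_far','ball_large_center','gate_near'):
  for d in manip.pinpoint('wrist',t)[:1]:
    p=T[:3,:3]@np.array(d['position'])+T[:3,3]; print(t,round(d['confidence'],2),(Rt@p+s['position']).round(3))
for cam in('side','top'):
  i=manip.get_image(cam)
  for t in('paddle_near','paddle_far','gate_near','gate_far','ball_large_center'):
    for d in manip.pinpoint(cam,t)[:1]: print(cam,t,round(d['confidence'],2),w(cam,d['position']).round(3))
  if cam=='side':
    b=i[130:230,190:290]
cv2.imwrite('pics/w2.png',np.hstack([cv2.resize(a,(400,400)),cv2.resize(b,(400,400),interpolation=cv2.INTER_CUBIC)]))
s=manip.sense();print(s['clock'],s['position'],s['force'],s['joint_pos'])
E
```

```text
paddle_far 0.7 [ 0.481 -0.022  0.03 ]
ball_large_center 0.95 [ 0.476 -0.03   0.052]
side paddle_near 0.65 [0.503 0.157 0.134]
side paddle_far 0.86 [0.581 0.142 0.136]
side gate_near 0.77 [ 0.477 -0.047  0.035]
side gate_far 0.61 [ 0.552 -0.06   0.031]
top paddle_near 0.82 [0.507 0.154 0.132]
top paddle_far 0.89 [0.581 0.14  0.132]
top gate_near 0.82 [ 0.48  -0.049  0.032]
top gate_far 0.68 [ 0.56  -0.061  0.033]
top ball_large_center 0.56 [ 0.484 -0.026  0.049]
5.5 [0.50400654 0.1537031  0.09778579] [ 0.03396051 -0.64749396  2.42215911] [ 1.75592916e-01  3.32419230e-01 -2.49680125e-01  9.88314837e-01
 -1.81826116e-05  4.96355121e-01]
```

View pics/w2.png

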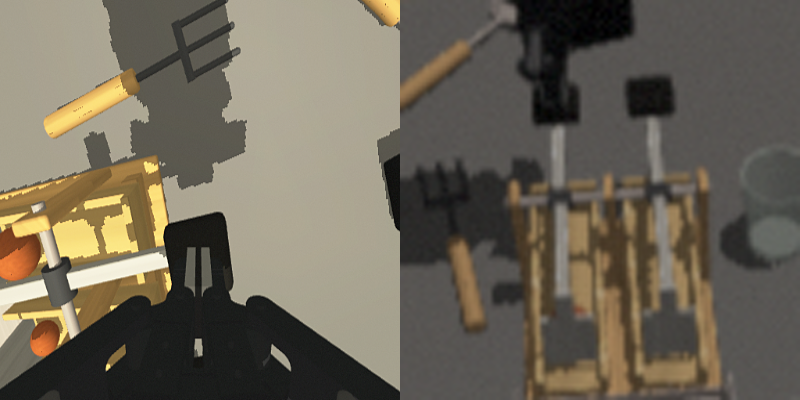

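The wrist view shows the fingertips over the near paddle at about (200,245). The bar still looks level and both balls are in place. I'll compare the projected TCP and paddle corners with the picture.

```bash
python3 - <<'E'
from h import *
from scipy.spatial.transform import Rotation as R
s=manip.sense(); a=manip.get_image('wrist'); c=manip.calibration('wrist'); T=np.array(c['tool_from_camera']); K=np.array(c['intrinsics'])
print(T.round(3),K.round(0))
M=np.eye(4); M[:3,:3]=R.from_quat(s['tcp_rot']).as_matrix(); M[:3,3]=s['position']
W=np.linalg.inv(M@T)
pr=lambda p:(lambda q:(q[:2]/q[2]).round())(K@(W@np.r_[p,1])[:3])
print('tcp',pr(s['position']))
ux=np.array([.135,.99]);uy=np.array([-.99,.135]);o=np.array([.532,.048])
cols=[(0,255,0),(0,0,255)]
for k,ang in enumerate((0,.35)):
  for x in(80,120):
    for y in(20,60):
      # rotate (x,18) about pin by ang
      X=x*np.cos(ang)+18*np.sin(ang); Z=115+18*np.cos(ang)-x*np.sin(ang)
      p=np.r_[o+ux*X/1e3+uy*y/1e3,Z/1e3]; q=pr(p); print(ang,x,y,q); cv2.circle(a,tuple(int(v) for v in q),3,cols[k],-1)
cv2.circle(a,tuple(int(v) for v in pr(s['position'])),3,(255,255,0),-1)
cv2.imwrite('pics/w3.png',cv2.resize(a[150:384,100:400],(750,585)))
E
```

```text
[[-0.    -0.958 -0.288  0.074]
 [ 1.    -0.001  0.001 -0.001]
 [-0.001 -0.288  0.958 -0.175]
 [ 0.     0.     0.     1.   ]] [[322.   0. 253.]
 [  0. 322. 195.]
 [  0.   0.   1.]]
tcp [256. 229.]
0 80 20 [223. 303.]
0 80 60 [205. 231.]
0 120 20 [302. 291.]
0 120 60 [289. 217.]
0.35 80 20 [230. 273.]
0.35 80 60 [215. 211.]
0.35 120 20 [290. 252.]
0.35 120 60 [280. 192.]
```

View pics/w3.png

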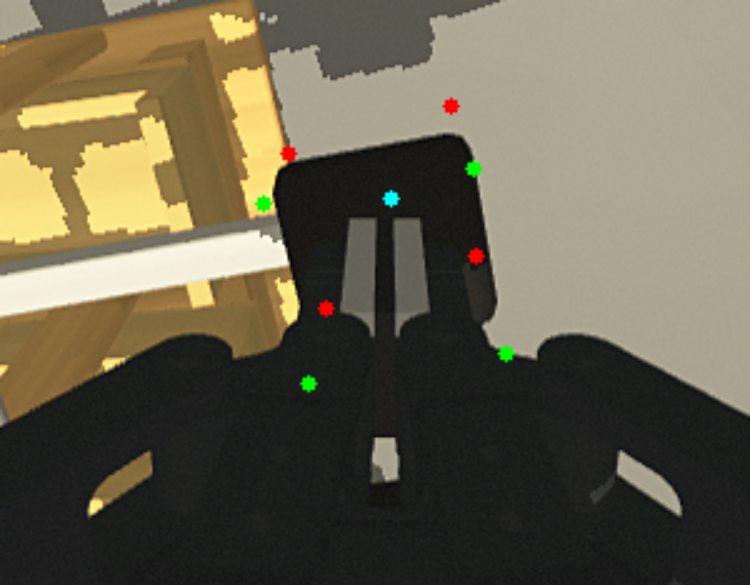

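The visible paddle edge lies between the 0 rad (green) and 0.35 rad (red) predictions, and the tips end a few mm short of the projected TCP. So the rocker is only partly down, and I'll press further.

Emit:
{"fn": "send_rows", "kwargs": {
  "plan": [
    [0, 0, 0, 0, 0, -0.2, -1],
    [0, 0, 0, 0, 0, -0.2, -1],
    [0, 0, 0, 0, 0, 0, -1],
    [0, 0, 0, 0, 0, 0, -1]
  ]
}}

```text
clock: 5.88
position: [0.5034, 0.1536, 0.0871]
tcp_rot: [0.16, 0.987, -0.0, -0.0]
force: [0.8, -0.7, 0.3]
opening: 0.0003
gripper_force: 0.2
```

```bash
cat > b.py <<'E'
from h import *
i=manip.get_image('top'); h=cv2.cvtColor(i,cv2.COLOR_BGR2HSV)
m=((h[...,1]>120)&((h[...,0]<9)|(h[...,0]>174))&(h[...,2]>50)).astype(np.uint8)
m[:180]=0;m[280:]=0;m[:,:235]=0;m[:,360:]=0
n,_,st,ce=cv2.connectedComponentsWithStats(m)
for k in range(1,n):
  if st[k,4]>5: print(st[k,4],ce[k].round())
s=manip.sense();print(s['clock'],s['position'].round(4) if hasattr(s['position'],'round') else s['position'],s['force'])
E
python3 b.py
```

```text
15 [273. 211.]
8 [266. 240.]
5.9333 [0.5033 0.1534 0.0871] [-0.0433494  -0.37081854  0.63994782]
```

Emit:
{"fn": "send_rows", "kwargs": {
  "plan": [
    [0, 0, 0, 0, 0, 0, -1],
    [0, 0, 0, 0, 0, 0, -1],
    [0, 0, 0, 0, 0, 0, -1],
    [0, 0, 0, 0, 0, 0, -1]
  ]
}}

```text
clock: 6.27
position: [0.5036, 0.1535, 0.0876]
tcp_rot: [0.16, 0.987, -0.0, -0.0]
force: [-0.4, 0.1, -0.3]
opening: 0.0002
gripper_force: 0.0
```

```bash
python3 b.py; python3 - <<'E'
from h import *
a=manip.get_image('wrist'); b=manip.get_image('side')[130:280,190:310]
cv2.imwrite('pics/w4.png',np.hstack([cv2.resize(a,(480,400)),cv2.resize(b,(320,400),interpolation=cv2.INTER_CUBIC)]))
E
```

```text
12 [273. 211.]
11 [269. 241.]
6.3167 [0.5037 0.1536 0.0876] [0.70788469 0.49375725 0.2347905 ]
```

View pics/w4.png

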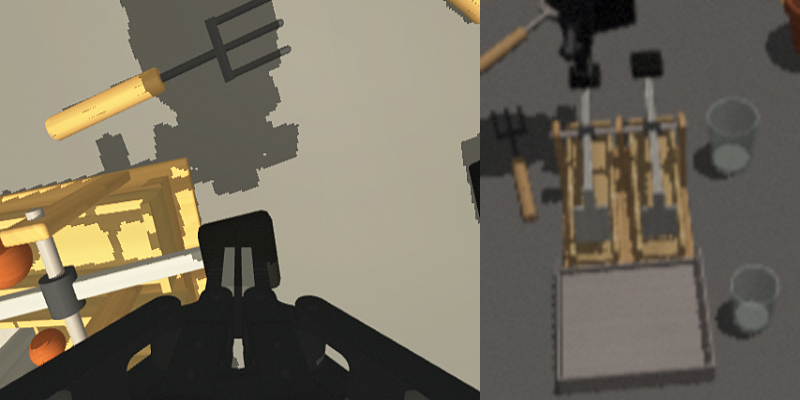

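The wrist view shows the near paddle lower, and the near ball moved in the top view from x 264 to 269 px, so the gate is opening. I'll press a little more and hold.

Emit:
{"fn": "send_rows", "kwargs": {
  "plan": [
    [0, 0, 0, 0, 0, -0.2, -1],
    [0, 0, 0, 0, 0, 0, -1],
    [0, 0, 0, 0, 0, 0, -1],
    [0, 0, 0, 0, 0, 0, -1],
    [0, 0, 0, 0, 0, 0, -1],
    [0, 0, 0, 0, 0, 0, -1],
    [0, 0, 0, 0, 0, 0, -1],
    [0, 0, 0, 0, 0, 0, -1]
  ]
}}

```text
clock: 7.08
position: [0.5037, 0.1537, 0.0827]
tcp_rot: [0.16, 0.987, -0.0, -0.0]
force: [-0.6, 0.5, 0.1]
opening: -0.0004
gripper_force: 0.1
```

```bash
python3 b.py
```

```text
23 [273. 210.]
7 [268. 242.]
7.1333 [0.5037 0.1537 0.0827] [0.41435094 0.40196494 0.47744046]
```

Emit:
{"fn": "send_rows", "kwargs": {
  "plan": [
    [0, 0, 0, 0, 0, -0.2, -1],
    [0, 0, 0, 0, 0, 0, -1],
    [0, 0, 0, 0, 0, 0, -1],
    [0, 0, 0, 0, 0, 0, -1],
    [0, 0, 0, 0, 0, 0, -1],
    [0, 0, 0, 0, 0, 0, -1]
  ]
}}

```text
clock: 7.63
position: [0.5037, 0.1537, 0.0776]
tcp_rot: [0.16, 0.987, 0.0, -0.0]
force: [-0.4, 0.9, 0.0]
opening: 0.0003
gripper_force: 0.1
```

```bash
python3 b.py; python3 - <<'E'
from h import *
a=manip.get_image('wrist'); b=manip.get_image('side')[180:290,210:290]; t=manip.get_image('top')[165:275,180:360]
r=lambda i,x,y:cv2.resize(i,(x,y),interpolation=cv2.INTER_CUBIC)
cv2.imwrite('pics/w5.png',np.vstack([r(a[130:,:400],800,300) if 0 else r(a[120:,:],800,300),np.hstack([r(t,400,300),r(b,400,300)])]))
E
```

```text
17 [273. 211.]
10 [269. 241.]
7.6833 [0.5036 0.1537 0.0776] [0.69259456 0.4749304  0.22381986]
```

View pics/w5.png

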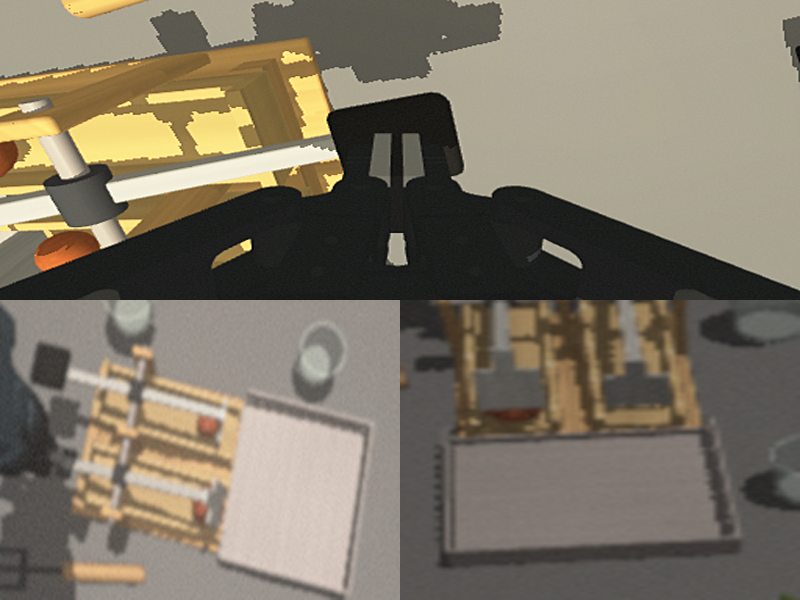

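The side view (lower right) shows the ball starting to come out under the near gate at about (510,415), which isn't quite high enough yet. I'll press further.

Emit:
{"fn": "send_rows", "kwargs": {
  "plan": [
    [0, 0, 0, 0, 0, -0.2, -1],
    [0, 0, 0, 0, 0, 0, -1],
    [0, 0, 0, 0, 0, -0.1, -1],
    [0, 0, 0, 0, 0, 0, -1],
    [0, 0, 0, 0, 0, 0, -1],
    [0, 0, 0, 0, 0, 0, -1]
  ]
}}

```text
clock: 8.33
position: [0.5042, 0.1536, 0.0705]
tcp_rot: [0.16, 0.987, -0.0, 0.0]
force: [0.5, -0.7, 3.4]
opening: -0.0003
gripper_force: 1.5
```

```bash
python3 b.py
```

```text
15 [273. 210.]
89 [308. 248.]
8.3833 [0.5042 0.1536 0.0705] [ 0.2931259  -2.0234716   2.87634272]
```

The ball is out and in the tray at (308,248). I'll raise the arm smoothly so the gate shuts.

Emit:
{"fn": "send_rows", "kwargs": {
  "plan": [
    [0, 0, 0, 0, 0, 0, -1],
    [0, 0, 0, 0, 0, 0, -1],
    [0, 0, 0, 0, 0, 0, -1],
    [0, 0, 0, 0, 0, 0.3, -1],
    [0, 0, 0, 0, 0, 0.3, -1],
    [0, 0, 0, 0, 0, 0.3, -1],
    [0, 0, 0, 0, 0, 0.3, -1],
    [0, 0, 0, 0, 0, 0.3, -1],
    [0, 0, 0, 0, 0, 0.3, -1],
    [0, 0, 0, 0, 0, 0.3, -1],
    [0, 0, 0, 0, 0, 0.4, -1],
    [0, 0, 0, 0, 0, 0.6, -1],
    [0, 0, 0, 0, 0, 0.8, -1],
    [0, 0, 0, 0, 0, 0.8, -1],
    [0, 0, 0, 0, 0, 0.8, -1],
    [0, 0, 0, 0, 0, 0, -1],
    [0, 0, 0, 0, 0, 0, -1],
    [0, 0, 0, 0, 0, 0, -1]
  ]
}}

```text
clock: 9.88
position: [0.5035, 0.1537, 0.2072]
tcp_rot: [0.16, 0.987, -0.0, -0.0]
force: [0.2, 1.0, -0.8]
opening: -0.0001
gripper_force: 0.0
```

```bash
python3 b.py; python3 - <<'E'
from h import *
a=manip.get_image('wrist'); b=manip.get_image('side')[140:290,200:300]; t=manip.get_image('top')[165:275,180:360]
r=lambda i,x,y:cv2.resize(i,(x,y),interpolation=cv2.INTER_CUBIC)
cv2.imwrite('pics/end.png',np.hstack([np.vstack([r(a,400,300),r(t,400,300)]),r(b,400,600)]))
E
```

```text
15 [273. 210.]
102 [331. 253.]
9.9333 [0.5031 0.1536 0.2067] [ 0.01910442  0.14179902 -0.03728023]
```

View pics/end.png

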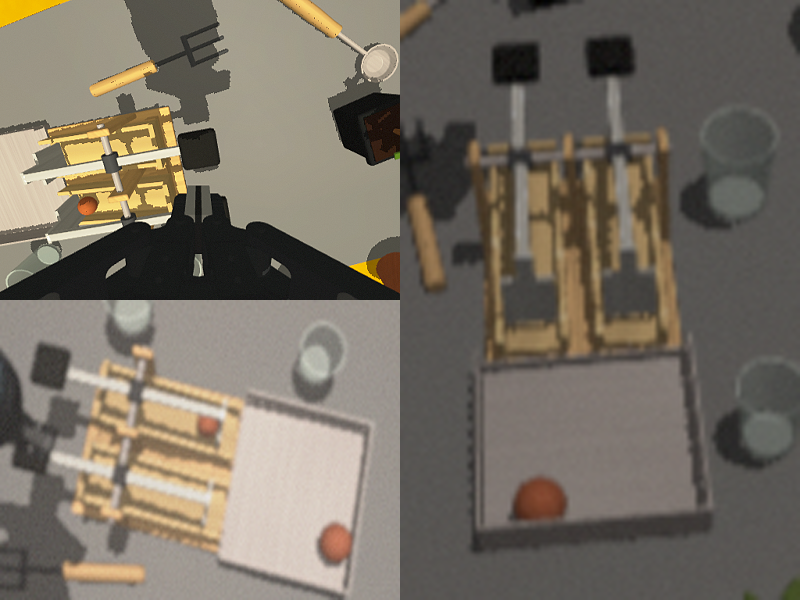

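The large ball rests in the tray, at (540,500) in the side view. The near gate is shut, the small ball is still in its lane at (207,425) in the top view, and the gripper is clear.

```bash
python3 -c "
from bench import manip
print(manip.job_done())"
```

```text
the job is handed in; nothing more can be done
None
```

The large ball was in the near lane; I pressed that paddle, the ball rolled into the catch tray, and the last pictures show the near gate shut and the small ball still in its lane; the job was handed in at about 10 s on the robot clock (no verdict was returned).

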